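# Nest the sample pans with their handles fanned out

### The arm

A 6-joint arm with a two-finger parallel gripper is mounted at the origin on the work surface. World frame = base frame: x ahead of the robot, y to its left, z up, the work surface at z = 0. Lengths are in m, angles in rad, forces in N, time in s.
With the tool pointing down it reaches from about 0.3 to 0.875 m from the base axis. Payload 6.4 kg.
Tool frame: the origin (TCP) lies between the finger pads; the fingertips stand 25 mm ahead of it and the grasp point (between the pads) lies 6 mm ahead of it; z points along the fingers, y is the line along which they close (so a half turn about z gives the same grasp; the last joint's range is limited). The gripper opens to 85 mm and grips with 20 to 120 N. Pads are 22 mm wide; open, the fingers measure 114 mm over their backs; the gripper's body (76 mm by 85 mm) begins 54 mm behind the grasp point. The pads swing forward as they close: fully open they stand 13 mm farther back than shut.
Start: joints at [0.998, 0.181, 1.607, -0, 1.354, -0.206], TCP at [0.206, 0.537, 0.256] pointing down, gripper open.
Joint ranges: [-2.99, 2.99], [-0.89, 2.07], [0.3, 2.58], [-1.14, 4.28], [0, 2.63], [-3.12, 3.12]. Speed limits (rad/s): [2.57, 2.57, 3.01, 3.14, 3.14, 3.14].

### API

Orientations are given as a unit quaternion [w, x, y, z].
In Python, from bench import ctrl gives the robot as it stands.
- The arm moves only by the tool servo_tool, never from a script. Its argument "series" is text: rows parted by semicolons, each of 7 numbers parted by spaces: the gripper command: -1 is fully open, 1 is shut, values between are in proportion, then the shift along the tool's x, y, z in m, then the turn, a rotation vector about the tool's x, y, z in degrees. A call has 1 to 12 rows; each row is the pose to reach, as a shift and turn from the pose commanded when the call began, along the tool's axes at that moment; what a row does not reach only later rows make up. A row lasts 1/12 s, in which the tool goes at most 41.7 mm and 7.16 degrees, less where a joint would pass 70% of its speed; a pose out of reach is approached as far as the arm can. A call with a gripper value outside its range is refused whole. The fingers move at their own pace and stop on an object; the grip force is fixed at half the most. Time passes only in rows, so rows that repeat a pose let the fingers close. It gives the time, the measured TCP pose, the force, the opening and the grip force at its end, in the units of the state.
- ctrl.get_obs(): the state, without advancing time (a new reading comes with each control period).
- ctrl.camera(name): name is "scene" or "top" or "wrist"; returns a dict with "img" (384x512x3 uint8, red, green, blue), "z_map" (384x512 float32, m along the optical axis (not along the pixel's ray), 0 where there is no reading), "fovy" (degrees; the focal length in pixels is half the picture's height over the tangent of half this angle, whatever the lens; pixels are square), "cx", "cy" (the principal point, pixels), "extrinsics" (4x4, takes a point from camera to world coordinates); the wrist camera has in their place "T_tool_cam" (4x4, takes a point from camera to tool coordinates, whose origin is the TCP and whose axes are the flange's). Camera axes: x right, y down, z forward; pixel columns grow to the right and rows downward; lengths in m; the calibration is good to about 2 mm. The wrist camera is an equidistant fisheye: a pixel r from the principal point sees the ray r / f radians off the axis. A picture is of the moment at which its call begins: read the wrist's pose just before it.
- ctrl.hand_in(): hands the job in; it is judged then, once.
The state is a dict: "time_s": time; "q": joint angles; "dq": joint speeds; "joint_efforts": joint torques, N m; "eef_pos": TCP position; "eef_rot": TCP orientation; "wrist_force": force on the tool from outside, world axes, zero at the start; "torque": the same for the moment, N m; "opening": opening from 0.0 (shut) to 1.0 (fully open); "grasp_force": force on a finger pad.
Only numpy, scipy, OpenCV 4.12 (cv2) and the standard library are available. Lean on these libraries where they do the work, as an engineer would, in place of code of your own. Each camera call takes 0.05 s, during which the arm holds its last target. There are 200 camera calls.

### The job

Put the sample pans away as a nest: set the yellow-handled middle pan in the blue-handled large pan, then the red-handled small pan in the middle one, each lowered in rather than dropped and sitting flat on the floor of the one below. Turn them as you go so that the three handles fan out, roughly a quarter of a turn or more between any two. Leave the large pan about where it stands and do not disturb the jars and other things on the bench.

Things in the scene. Friction and masses are not known exactly. Their poses are not given: they have to be found in the camera images.
- large_pan_mid (a point): Largest steel sample pan, blue handle, about 0.34 kg: round, open, 120 mm across the rim and 104 mm across the bottom outside, wall 3 mm, floor 4 mm thick, rim 50 mm above its underside. This point is on its axis, 25 mm above its underside. Own z is up, own x points outwards along the handle.
- large_pan_grip (a point): Centre of the blue sleeve on the largest pan's handle: a level bar 62 mm long (radially), 16 mm wide, 12 mm thick, centred 105 mm from the pan's axis along its own x and 60 mm above its underside, so it passes over a larger pan's rim. Axes as the pan's. A thin 14 mm wide strap joins it to the rim.
- large_pan: The largest pan itself; origin at the centre of its underside, axes as its point half-way up. All three stand upright and empty on the bench at the start, handles roughly towards the robot. A handle lying across another handle keeps its pan from going down.
- middle_pan_mid (a point): Middle steel sample pan, yellow handle, about 0.24 kg: round, open, 104 mm across the rim and 88 mm across the bottom outside, wall 3 mm, floor 4 mm thick, rim 50 mm above its underside. This point is on its axis, 25 mm above its underside. Own z is up, own x points outwards along the handle.
- middle_pan_grip (a point): Centre of the yellow sleeve on the middle pan's handle: a level bar 62 mm long (radially), 16 mm wide, 12 mm thick, centred 97 mm from the pan's axis along its own x and 60 mm above its underside, so it passes over a larger pan's rim. Axes as the pan's. A thin 14 mm wide strap joins it to the rim.
- middle_pan: The middle pan itself; origin at the centre of its underside, axes as its point half-way up. It sits on the large pan's floor with about 5 mm play all round, its underside then 4 mm above the large pan's.
- small_pan_mid (a point): Smallest steel sample pan, red handle, about 0.17 kg: round, open, 88 mm across the rim and 72 mm across the bottom outside, wall 3 mm, floor 4 mm thick, rim 50 mm above its underside. This point is on its axis, 25 mm above its underside. Own z is up, own x points outwards along the handle.
- small_pan_grip (a point): Centre of the red sleeve on the smallest pan's handle: a level bar 62 mm long (radially), 16 mm wide, 12 mm thick, centred 89 mm from the pan's axis along its own x and 60 mm above its underside, so it passes over a larger pan's rim. Axes as the pan's. A thin 14 mm wide strap joins it to the rim.
- small_pan: The smallest pan itself; origin at the centre of its underside, axes as its point half-way up. It sits on the middle pan's floor with about 5 mm play all round, its underside then 4 mm above the middle pan's.
- carrot_jar: Bystander: closed glass jar of orange carrots, white lid, 72 mm across, 95 mm tall; origin at the centre of its underside.
- bean_jar: Bystander: closed jar of beige beans, brass lid, 66 mm across, 120 mm tall; origin at the centre of its underside.
- pea_jar: Bystander: closed jar of green peas, brass lid, 66 mm across, 95 mm tall; origin at the centre of its underside.
- caliper: Bystander: steel vernier caliper lying flat, 204 mm long along its own x, up to 60 mm wide, 12 mm high; origin at its underside.
- spoon: Bystander: spoon lying flat along its own x, under 30 mm high.
- dish: Bystander: shallow glass dish, 90 mm across, 14 mm high; origin at the centre of its underside.
- jar_lid: Bystander: loose brass jar lid, 70 mm across, 14 mm high; origin at the centre of its underside.

How it is judged:
On the way, in this order (a step that is already met when the one before it is completed fails the run):
1. the middle pan is set down flat in the large pan, handles apart, and let go (z of middle_pan_mid in the frame of large_pan_mid between 0 and 0.008 m and horizontal distance between middle_pan_mid and large_pan_mid below 0.012 m and angle between middle_pan_mid's own z axis and vertical below 0.06 rad and horizontal distance between middle_pan_grip and large_pan_grip above 0.122 m and contact force between middle_pan and the fingers below 0.1 N), for 0.2 s.
2. the small pan is set down flat in the middle pan, all handles apart, and let go (z of middle_pan_mid in the frame of large_pan_mid between 0 and 0.008 m and horizontal distance between middle_pan_mid and large_pan_mid below 0.012 m and angle between each of middle_pan_mid, small_pan_mid's own z axis and vertical below 0.06 rad and horizontal distance between middle_pan_grip and large_pan_grip above 0.122 m and z of small_pan_mid in the frame of middle_pan_mid between 0 and 0.008 m and horizontal distance between small_pan_mid and middle_pan_mid below 0.012 m and horizontal distance between small_pan_grip and middle_pan_grip above 0.112 m and horizontal distance between small_pan_grip and large_pan_grip above 0.117 m and contact force between small_pan and the fingers below 0.1 N), for 0.2 s.
At the end, for the whole second after the job is handed in: Middle pan in large, small in middle, each fully down (undersides under 8 mm apart), centred within 12 mm, upright within 3.4 degrees; at least about 75 degrees between any two handles; large pan upright, within 50 mm of its start; all at rest (z of middle_pan_mid in the frame of large_pan_mid between 0 and 0.008 m and horizontal distance between middle_pan_mid and large_pan_mid below 0.012 m and angle between each of middle_pan_mid, small_pan_mid, large_pan_mid's own z axis and vertical below 0.06 rad and horizontal distance between middle_pan_grip and large_pan_grip above 0.122 m and z of small_pan_mid in the frame of middle_pan_mid between 0 and 0.008 m and horizontal distance between small_pan_mid and middle_pan_mid below 0.012 m and horizontal distance between small_pan_grip and middle_pan_grip above 0.112 m and horizontal distance between small_pan_grip and large_pan_grip above 0.117 m and distance of large_pan_mid from where it was at the start of the episode below 0.05 m and linear speed of each of large_pan, middle_pan, small_pan below 0.02 m/s); the robot touches nothing.
It fails at once if a jar, the caliper, the spoon, the dish or the loose lid is pushed over 40 mm from its place (distance of any of carrot_jar, bean_jar, pea_jar, caliper, spoon, dish, jar_lid from where it was at the start of the episode above 0.04 m).
It fails at once if a jar is tipped over (angle between any of carrot_jar, bean_jar, pea_jar's own z axis and vertical above 0.5 rad).
It fails at once if the middle pan is dropped into the large pan (falls free, faster than 0.6 m/s, as from about 20 mm) (horizontal distance between middle_pan_mid and large_pan_mid below 0.03 m and linear speed of middle_pan above 0.6 m/s and contact force between middle_pan and the fingers below 0.1 N).
It fails at once if the small pan is dropped into the middle pan (falls free, faster than 0.6 m/s, as from about 20 mm) (horizontal distance between small_pan_mid and middle_pan_mid below 0.03 m and linear speed of small_pan above 0.6 m/s and contact force between small_pan and the fingers below 0.1 N).
It also fails if it takes over 54 s, if anything falls off the work surface, if the arm or the gripper's body presses on something with over 40 N, if the wrist force passes 120 N, or if a joint passes its speed limit or range.

## Working session

There is one attempt and no reset: what is moved stays moved. The work goes in short steps, Python scripts to look and compute and a tool call to move; the robot and the scene stay as the last step left them, time stands still between calls to the robot, and variables do not carry over. Pictures are saved under pics/ and viewed, at most 10 in all, crops included, and the job is handed in when it is done.

Besides the shell and the picture viewer there is one more tool, called by a JSON object that holds its "op" and its "data", one argument or row to a line. servo_tool: Moves the arm, as the interface text tells. Its arguments: {"type":"object","properties":{"series":{"type":"string"}},"required":["series"]}

```bash
mkdir -p pics; ls; python3 - <<'E'
from bench import ctrl
import cv2,numpy as np
o=ctrl.get_obs();print(o)
for n in("top","scene"):
    c=ctrl.camera(n);np.savez(f"{n}.npz",**{k:v for k,v in c.items()})
    cv2.imwrite(f"pics/{n}.png",c["img"][...,::-1]);print(n,c["fovy"],c["cx"],c["cy"],np.round(c["extrinsics"],3).tolist())
a=cv2.imread("pics/top.png");cv2.imwrite("pics/top2.png",cv2.resize(a,(800,600)))
E
```

```text
pics
{'time_s': 0.0, 'q': array([ 9.97736472e-01,  1.81560406e-01,  1.60804446e+00, -1.74600167e-05,
        1.35378134e+00, -2.06319299e-01]), 'dq': array([-0.00064855,  0.00134307, -0.00061767, -0.00223201, -0.00125377,
       -0.00084068]), 'joint_efforts': array([ 6.05646583e-04, -4.44853055e+01, -3.51358116e+01,  1.07265837e-04,
        8.68485309e-03,  9.66248138e-06]), 'eef_pos': array([0.20588905, 0.53631389, 0.25535561]), 'eef_rot': array([-3.32801655e-04,  1.82342448e-01,  9.83234676e-01, -8.32779710e-04]), 'wrist_force': array([-0.65026746, -0.53189347, -0.00292269]), 'torque': array([ 0.02689191,  0.02612078, -0.03054289]), 'grasp_force': 0.0, 'opening': 0.9994033044764838}
top 42.96783473265742 257.36104759346443 194.0348286961056 [[0.024, -0.996, 0.081, 0.473], [-1.0, -0.024, 0.005, -0.051], [-0.003, -0.081, -0.997, 1.645], [0.0, 0.0, 0.0, 1.0]]
scene 55.171681141555304 257.19753212373234 186.288592069362 [[-0.29, 0.634, -0.717, 1.227], [0.957, 0.195, -0.215, 0.143], [0.003, -0.749, -0.663, 0.682], [0.0, 0.0, 0.0, 1.0]]
```

View pics/top2.png

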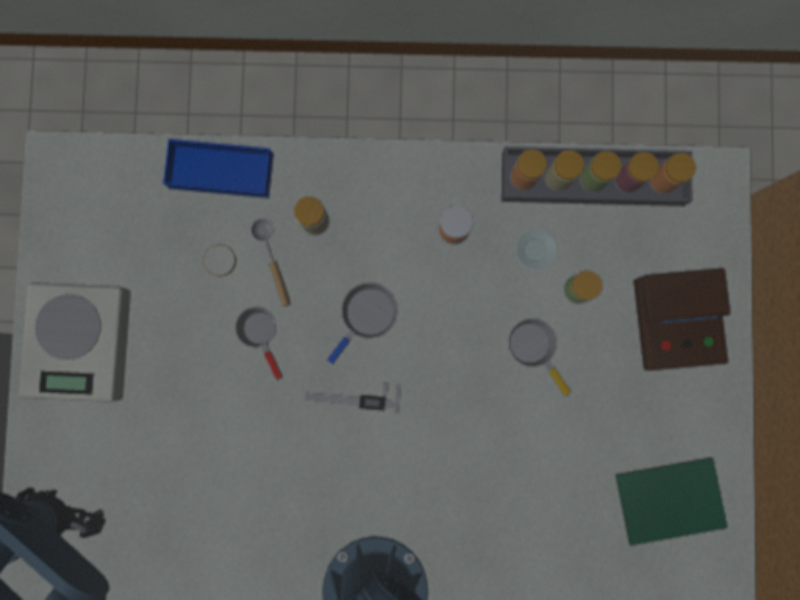

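View pics/scene.png

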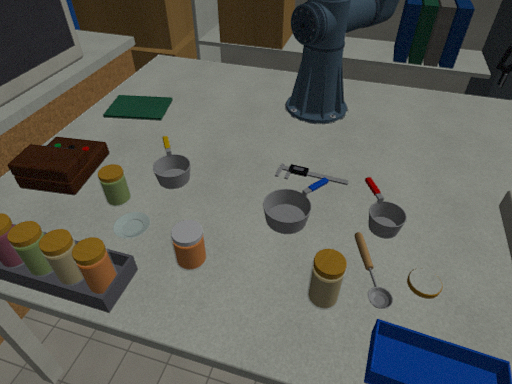

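The top view shows (in 800x600 pixels) the blue pan at (370,310), yellow at (532,342) and red at (257,327), with the caliper at (355,400). The scene view confirms that all three stand upright with their handles towards the robot.

```bash
cat >h.py <<'E'
import cv2,numpy as np
from scipy.spatial.transform import Rotation as R
HUE={"blue":(105,130),"yellow":(20,33),"red":(0,6)}
D={"blue":.105,"yellow":.097,"red":.089}
RR={"blue":.060,"yellow":.052,"red":.044}
def toolT(o):
    T=np.eye(4);q=o["eef_rot"];T[:3,:3]=R.from_quat([q[1],q[2],q[3],q[0]]).as_matrix();T[:3,3]=o["eef_pos"];return T
def rays(c,px):
    px=np.asarray(px,float).reshape(-1,2);f=192/np.tan(np.radians(c["fovy"])/2)
    d=(px-[c["cx"],c["cy"]])/f
    if "T_tool_cam" in c:
        r=np.linalg.norm(d,axis=1)+1e-12
        return np.c_[d*(np.sin(r)/r)[:,None],np.cos(r)]
    return np.c_[d,np.ones(len(d))]
def plane(c,px,z,T=None):
    E=T@c["T_tool_cam"] if "T_tool_cam" in c else c["extrinsics"]
    v=rays(c,px)@E[:3,:3].T;return (E[:3,3]+v*((z-E[2,3])/v[:,2])[:,None])[:,:2]
def cmask(img,n,s=110,v=60):
    h=cv2.cvtColor(img,cv2.COLOR_RGB2HSV);a,b=HUE[n]
    return ((h[...,0]>=a)&(h[...,0]<=b)&(h[...,1]>s)&(h[...,2]>v)).astype(np.uint8)
E
python3 - <<'E'
from h import *
c=dict(np.load("top.npz"));img=c["img"]
roi={"blue":(200,190,256,240),"yellow":(340,226,372,260),"red":(160,216,190,250)}
pr={"blue":(237,198),"yellow":(340,219),"red":(164,209)}
hsv=cv2.cvtColor(img,cv2.COLOR_RGB2HSV)
for n,(x0,y0,x1,y1) in roi.items():
    m=cmask(img,n,90,40);k=np.zeros_like(m);k[y0:y1,x0:x1]=m[y0:y1,x0:x1]
    ys,xs=np.nonzero(k);P=plane(c,np.c_[xs,ys],.066);ctr=P.mean(0);u=np.linalg.svd(P-ctr)[2][0]
    # pan by brightness: darker than bench
    px,py=pr[n];r=30
    sub=hsv[py-r:py+r,px-r:px+r,2];t,b=cv2.threshold(sub,0,255,cv2.THRESH_BINARY_INV+cv2.THRESH_OTSU)
    b=cv2.morphologyEx(b,cv2.MORPH_OPEN,np.ones((7,7)))
    cs=max(cv2.findContours(b,0,cv2.CHAIN_APPROX_NONE)[0],key=cv2.contourArea).reshape(-1,2)+[px-r,py-r]
    Q=plane(c,cs,.05).astype(np.float32);pc,pr_=cv2.minEnclosingCircle(Q)
    u*=np.sign(u@(ctr-pc));pc=np.array(pc)
    v=ctr-pc
    print(n,len(xs),"grip",ctr.round(3),"ax",np.degrees(np.arctan2(u[1],u[0])).round(1),"pan",pc.round(3),"r",round(pr_,3),"pan_from_grip",(ctr-D[n]*u).round(3),"dist",np.linalg.norm(v).round(3),"bear",np.degrees(np.arctan2(v[1],v[0])).round(1))
for n,p,z in(("carrot",(456,220),.09),("bean",(310,212),.12),("pea",(586,285),.095),("dish",(537,249),.01),("calL",(305,397),.01),("calR",(402,398),.01),("lid",(219,260),.01),("spoonEnd",(287,303),.02),("scalecorner",(125,345),.05)):
    print(n,plane(c,np.array(p)*.64,z).round(3))
E
```

```text
Traceback (most recent call last):
ValueError: max() iterable argument is empty
```

```bash
cat > m.py <<'E'
from h import *
c=dict(np.load("top.npz"));img=c["img"]
roi={"blue":(200,190,256,240),"yellow":(340,226,372,260),"red":(160,216,190,250)}
pr={"blue":(237,198),"yellow":(340,219),"red":(164,209)}
vv,uu=np.mgrid[:384,:512];px=np.c_[uu.ravel(),vv.ravel()]
d=rays(c,px)*c["z_map"].ravel()[:,None];W=d@c["extrinsics"][:3,:3].T+c["extrinsics"][:3,3];Z=W[:,2].reshape(384,512)
for n,(x0,y0,x1,y1) in roi.items():
    m=cmask(img,n,90,40);k=np.zeros_like(m);k[y0:y1,x0:x1]=m[y0:y1,x0:x1]
    ys,xs=np.nonzero(k);P=plane(c,np.c_[xs,ys],.066);ctr=P.mean(0);u=np.linalg.svd(P-ctr)[2][0]
    x,y=pr[n];sel=np.zeros_like(m);sel[y-24:y+24,x-24:x+24]=1
    sel=sel&(Z>.025)&(Z<.056)
    lab,L,st,_=cv2.connectedComponentsWithStats(sel.astype(np.uint8));L=(L==1+st[1:,4].argmax())
    ys,xs=np.nonzero(L);Q=plane(c,np.c_[xs,ys],.05)
    # algebraic circle fit to rim pixels
    A=np.c_[2*Q,np.ones(len(Q))];s=np.linalg.lstsq(A,(Q**2).sum(1),rcond=None)[0];pc=s[:2];r=np.sqrt(s[2]+pc@pc)
    u*=np.sign(u@(ctr-pc));v=ctr-pc
    print(n,"grip",ctr.round(3),"ax",np.degrees(np.arctan2(u[1],u[0])).round(1),"pan",pc.round(3),"r",round(r,3),len(xs),"pan_from_grip",(ctr-D[n]*u).round(3),"dist",np.linalg.norm(v).round(3),"bear",np.degrees(np.arctan2(v[1],v[0])).round(1))
for n,p,z in(("carrot",(456,220),.09),("bean",(310,212),.12),("pea",(586,285),.095),("dish",(537,249),.01),("calL",(305,397),.01),("calR",(402,398),.01),("lid",(219,260),.01),("spoonEnd",(287,303),.02)):
    print(n,plane(c,np.array(p)*.64,z).round(3))
E
python3 m.py
```

```text
blue grip [0.502 0.088] ax 144.9 pan [0.585 0.026] r 0.056 239 pan_from_grip [0.588 0.028] dist 0.104 bear 143.3
yellow grip [ 0.447 -0.371] ax -145.1 pan [ 0.526 -0.315] r 0.048 201 pan_from_grip [ 0.527 -0.315] dist 0.096 bear -144.7
red grip [0.468 0.223] ax -152.1 pan [0.544 0.263] r 0.04 152 pan_from_grip [0.547 0.264] dist 0.086 bear -152.1
carrot [[ 0.774 -0.15 ]]
bean [[0.778 0.148]]
pea [[ 0.645 -0.418]]
dish [[ 0.73  -0.332]]
calL [[0.4   0.159]]
calR [[ 0.403 -0.048]]
lid [[0.69  0.356]]
spoonEnd [[0.599 0.203]]
```

Blue, yellow and red pan positions agree with their handle positions to about 2 mm. Yellow will go to a bearing of about -96° and red to about 24°, with blue staying at 144°.

```bash
cat > g.py <<'E'
import sys,numpy as np
from bench import ctrl
from h import toolT
# goals: x y z beta(deg of tool x)
o=ctrl.get_obs();T=toolT(o);b0=np.degrees(np.arctan2(T[1,0],T[0,0]))
print("t",round(o["time_s"],2),"pos",o["eef_pos"].round(4),"beta",b0.round(2),"tilt z",T[:3,2].round(4),"q",o["q"].round(2))
a=np.array(sys.argv[1:],float).reshape(-1,4)
for g in a:
    print(np.round(T[:3,:3].T@(g[:3]-T[:3,3]),4),"turn",np.round(b0-g[3],1))
E
python3 g.py 0.42 0.1 0.25 100 0.454 -0.3655 0.18 35
```

```text
t 0.1 pos [0.2059 0.5364 0.2555] beta 158.98 tilt z [-9.0e-04 -1.3e-03 -1.0e+00] q [ 1.    0.18  1.61  0.    1.35 -0.21]
[-0.3563 -0.3306  0.0059] turn 59.0
[-0.555  -0.7528  0.0765] turn 124.0
```

{"op": "servo_tool", "data": {
  "series": "-1 -.356 -.331 0 0 0 59; -1 -.356 -.331 0 0 0 59; -1 -.356 -.331 0 0 0 59; -1 -.356 -.331 0 0 0 59; -1 -.356 -.331 0 0 0 59; -1 -.356 -.331 0 0 0 59; -1 -.356 -.331 0 0 0 59; -1 -.356 -.331 0 0 0 59; -1 -.356 -.331 0 0 0 59; -1 -.356 -.331 0 0 0 59; -1 -.356 -.331 0 0 0 59; -1 -.356 -.331 0 0 0 59"
}}

```text
time_s: 1.1
eef_pos: [0.4207, 0.097, 0.2563]
eef_rot: [0.0, 0.644, 0.765, -0.0]
wrist_force: [-0.9, 0.2, 0.1]
opening: 1.005
grasp_force: 0.0
```

```bash
python3 g.py  0.454 -0.3655 0.18 35
```

```text
t 1.1 pos [0.4207 0.097  0.2563] beta 99.87 tilt z [ 6.e-04 -8.e-04 -1.e+00] q [-0.05 -0.16  1.95 -0.    1.35 -0.22]
[-0.4613 -0.0466  0.0767] turn 64.9
```

{"op": "servo_tool", "data": {
  "series": "-1 -.461 -.047 .076 0 0 65; -1 -.461 -.047 .076 0 0 65; -1 -.461 -.047 .076 0 0 65; -1 -.461 -.047 .076 0 0 65; -1 -.461 -.047 .076 0 0 65; -1 -.461 -.047 .076 0 0 65; -1 -.461 -.047 .076 0 0 65; -1 -.461 -.047 .076 0 0 65; -1 -.461 -.047 .076 0 0 65; -1 -.461 -.047 .076 0 0 65; -1 -.461 -.047 .076 0 0 65; -1 -.461 -.047 .076 0 0 65"
}}

```text
time_s: 2.1
eef_pos: [0.4525, -0.3673, 0.1789]
eef_rot: [0.0, 0.954, 0.299, -0.001]
wrist_force: [-0.7, -0.3, 0.7]
opening: 0.997
grasp_force: 0.0
```

```bash
python3 g.py  0.454 -0.3655 0.067 35; python3 - <<'E'
from h import *
from bench import ctrl
o=ctrl.get_obs();T=toolT(o);c=ctrl.camera("wrist");cv2.imwrite("pics/w1.png",c["img"][...,::-1])
print(c["fovy"],c["cx"],c["cy"],c["T_tool_cam"].round(3))
k=cmask(c["img"],"yellow",110,50);_,L,st,_=cv2.connectedComponentsWithStats(k);print(st[1:][st[1:,4]>50])
ys,xs=np.nonzero(L==1+st[1:,4].argmax());P=plane(c,np.c_[xs,ys],.066,T);r=cv2.minAreaRect(P.astype(np.float32)*1000);print(P.mean(0),r)
u=np.linalg.svd(P-P.mean(0),full_matrices=False)[2][0];print(np.degrees(np.arctan2(u[1],u[0])))
E
```

```text
t 2.1 pos [ 0.4525 -0.3673  0.1789] beta 34.77 tilt z [-7.0e-04 -1.2e-03 -1.0e+00] q [-0.88  0.28  1.66 -0.    1.21  0.08]
[ 0.0024 -0.0006  0.1118] turn -0.2
65.70646984690485 251.51718969019134 191.89126735124344 [[-0.    -0.963 -0.268  0.068]
 [ 1.    -0.     0.001 -0.   ]
 [-0.001 -0.268  0.963 -0.118]
 [ 0.     0.     0.     1.   ]]
[[ 410   14   64   73 3542]
 [ 242  168   20   71 1330]]
[ 0.65980436 -0.42981779] ((660.8230590820312, -431.4228820800781), (67.91770935058594, 76.17454528808594), 67.63911437988281)
143.7260018504678
```

```bash
cat > wl.py <<'E'
import sys
from h import *
from bench import ctrl
def look(col,tag,z=.066,box=None):
    o=ctrl.get_obs();T=toolT(o);c=ctrl.camera("wrist");cv2.imwrite(f"pics/{tag}.png",c["img"][...,::-1])
    k=cmask(c["img"],col,110,50);_,L,st,ce=cv2.connectedComponentsWithStats(k)
    for i in range(1,len(st)):
        if st[i,4]<100: continue
        ys,xs=np.nonzero(L==i);P=plane(c,np.c_[xs,ys],z,T);r=cv2.minAreaRect(P.astype(np.float32)*1000)
        u=np.linalg.svd(P-P.mean(0),full_matrices=False)[2][0]
        print(col,ce[i].round(),"n",st[i,4],"mean",P.mean(0).round(4),"rect",np.round(r[0],1),np.round(r[1],1),"ax",np.degrees(np.arctan2(u[1],u[0])).round(1))
if __name__=="__main__": look(sys.argv[1],sys.argv[2],float(sys.argv[3]))
E
python3 wl.py yellow w2 .066
```

```text
yellow [443.  51.] n 3518 mean [ 0.6598 -0.4298] rect [ 660.7 -430.9] [67.5 76.4] ax 142.7
yellow [253. 202.] n 1349 mean [ 0.4487 -0.3702] rect [ 447.7 -370.9] [60.3 15.5] ax -145.1
```

View pics/w1.png

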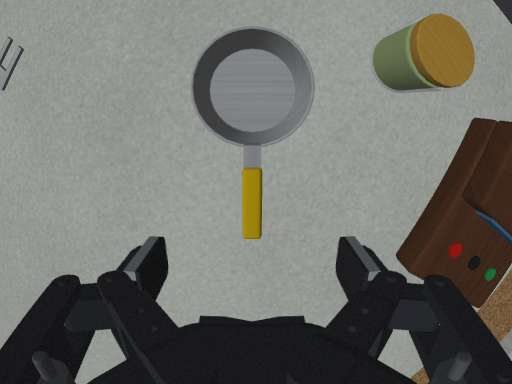

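The wrist view shows the yellow sleeve at pixel (253,202), bearing -145.1°, lined up between the open fingers. Its centre is at (0.448,-0.371), which agrees with the top view.

{"op": "servo_tool", "data": {
  "series": "-1 .002 0 .040 0 0 0; -1 .002 0 .075 0 0 0; -1 .002 0 .1 0 0 0; -1 .002 0 .111 0 0 0; -1 .002 0 .111 0 0 0; 1 .002 0 .111 0 0 0; 1 .002 0 .111 0 0 0; 1 .002 0 .111 0 0 0; 1 .002 0 .111 0 0 0; 1 .002 0 .111 0 0 0; 1 .002 0 .111 0 0 0; 1 .002 0 .111 0 0 0"
}}

```text
time_s: 3.2
eef_pos: [0.4555, -0.3615, 0.0703]
eef_rot: [0.001, 0.954, 0.301, 0.0]
wrist_force: [-1.0, 0.7, 4.4]
opening: 0.171
grasp_force: 61.9
```

{"op": "servo_tool", "data": {
  "series": "1 0 0 -.005 0 0 0; 1 0 0 -.015 0 0 0; 1 0 0 -.035 0 0 0; 1 0 0 -.06 0 0 0; 1 0 0 -.085 0 0 0; 1 0 0 -.1 0 0 0; 1 0 0 -.1 0 0 0; 1 0 0 -.1 0 0 0"
}}

```text
time_s: 3.87
eef_pos: [0.4553, -0.3612, 0.1702]
eef_rot: [0.001, 0.954, 0.301, 0.0]
wrist_force: [-0.6, -0.6, -2.9]
opening: 0.172
grasp_force: 61.1
```

```bash
python3 g.py; python3 - <<'E'
from bench import ctrl
import cv2,numpy as np
print(ctrl.get_obs()["wrist_force"],ctrl.get_obs()["torque"])
a=ctrl.camera("wrist")["img"][...,::-1];b=ctrl.camera("scene")["img"][...,::-1][60:260,60:320]
b=cv2.resize(b,None,fx=1.45,fy=1.45);p=np.zeros((384,b.shape[1],3),np.uint8);p[:b.shape[0]]=b
cv2.imwrite("pics/lift.png",cv2.resize(np.hstack([a,p]),(800,345)))
E
```

```text
t 3.87 pos [ 0.4553 -0.3612  0.1702] beta 34.99 tilt z [ 0.0011 -0.0015 -1.    ] q [-0.87  0.28  1.67 -0.    1.19  0.09]
[-0.60460423 -0.60954337 -2.94576788] [-0.07799273  0.06643297 -0.00077574]
```

View pics/lift.png

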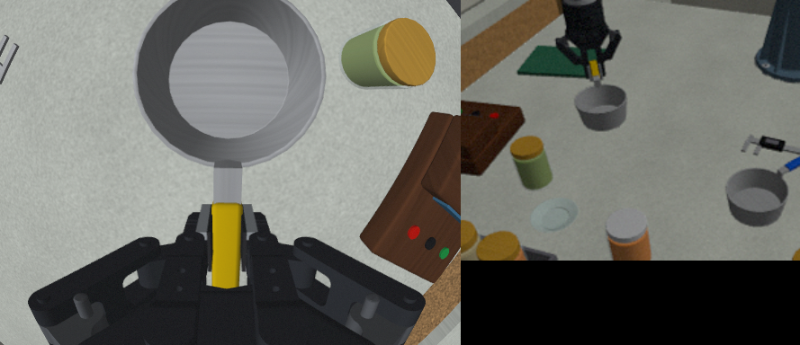

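The yellow pan has lifted and hangs roughly level, with its rim centred near (231,75) in the picture. Next I measure its centre and tilt in the tool frame from the wrist depth.

```bash
cat > held.py <<'E'
from h import *
from bench import ctrl
import sys
rim_r=float(sys.argv[1])
c=ctrl.camera("wrist");o=ctrl.get_obs();T=toolT(o)
vv,uu=np.mgrid[:384,:512];d=rays(c,np.c_[uu.ravel(),vv.ravel()]);z=c["z_map"].ravel()
P=d*(z/d[:,2])[:,None];M=c["T_tool_cam"];P=P@M[:3,:3].T+M[:3,3];P=P[z>0]
exp=.09   # expected axis at tool +x
near=np.hypot(P[:,0]-exp,P[:,1])
F=P[(near<.030)&(P[:,2]>.04)&(P[:,2]<.075)]
A=np.c_[F[:,:2],np.ones(len(F))];s=np.linalg.lstsq(A,F[:,2],rcond=None)[0]
n=np.array([s[0],s[1],-1])/np.sqrt(1+s[0]**2+s[1]**2);nw=T[:3,:3]@-n
print("floor n",len(F),"slopes deg x,y",np.degrees(s[:2]).round(2),"floor z at axis",(s[0]*exp+s[2]).round(4), "res",np.std(A@s-F[:,2]).round(4))
h=s[0]*P[:,0]+s[1]*P[:,1]+s[2]-P[:,2]  # height above floor
Rm=P[(h>.0445)&(h<.0485)&(near<rim_r+.012)&(near>rim_r-.012)&(P[:,0]>exp-.8*rim_r)]
A=np.c_[2*Rm[:,:2],np.ones(len(Rm))];q=np.linalg.lstsq(A,(Rm[:,:2]**2).sum(1),rcond=None)[0]
print("rim n",len(Rm),"centre tool",q[:2].round(4),"r",np.sqrt(q[2]+q[:2]@q[:2]).round(4))
k=(T@np.r_[q[:2],s[2],1])[:3];print("world",k.round(4))
E
python3 held.py .0505
```

```text
floor n 7191 slopes deg x,y [0.45 0.02] floor z at axis 0.067 res 0.0007
rim n 2175 centre tool [0.0837 0.0014] r 0.0498
world [ 0.5235 -0.313   0.1011]
```

```bash
python3 g.py .5765 -.056 .185 84
```

```text
t 4.02 pos [ 0.4542 -0.36    0.1675] beta 34.98 tilt z [-0.0021  0.0025 -1.    ] q [-0.87  0.29  1.67 -0.    1.19  0.09]
[ 0.2744 -0.179  -0.017 ] turn -49.0
```

{"op": "servo_tool", "data": {
  "series": "1 .02 -.013 -.017 0 0 -4; 1 .046 -.03 -.018 0 0 -8; 1 .073 -.048 -.018 0 0 -13; 1 .1 -.065 -.018 0 0 -18; 1 .127 -.083 -.018 0 0 -23; 1 .155 -.101 -.018 0 0 -28; 1 .18 -.118 -.018 0 0 -33; 1 .207 -.135 -.018 0 0 -38; 1 .233 -.152 -.018 0 0 -43; 1 .255 -.166 -.018 0 0 -46; 1 .268 -.175 -.018 0 0 -48; 1 .274 -.179 -.018 0 0 -49"
}}

```text
time_s: 5.02
eef_pos: [0.5766, -0.0545, 0.1855]
eef_rot: [-0.001, 0.742, 0.671, -0.001]
wrist_force: [-0.0, -0.0, -1.5]
opening: 0.172
grasp_force: 61.1
```

{"op": "servo_tool", "data": {
  "series": "1 0 0 .01 0 0 0; 1 0 0 .02 0 0 0; 1 0 0 .03 0 0 0; 1 0 0 .03 0 0 0; 1 0 0 .03 0 0 0"
}}

```text
time_s: 5.43
eef_pos: [0.5757, -0.058, 0.1556]
eef_rot: [-0.001, 0.744, 0.668, -0.001]
wrist_force: [0.0, 0.2, -2.6]
opening: 0.18
grasp_force: 61.1
```

```bash
python3 g.py .5765 -.056 .155 84;  python3 held.py .0505; python3 wl.py blue w3 .066; python3 - <<'E'
from bench import ctrl
import cv2,numpy as np
a=cv2.imread("pics/w3.png");b=ctrl.camera("scene")["img"][...,::-1][90:290,200:400]
b=cv2.resize(b,(384,384))
cv2.imwrite("pics/hover.png",cv2.resize(np.hstack([a,b]),(800,343)))
E
```

```text
t 5.43 pos [ 0.5757 -0.058   0.1556] beta 83.87 tilt z [-3.1e-03  8.0e-04 -1.0e+00] q [-0.31  0.3   1.68 -0.    1.17 -0.2 ]
[0.0021 0.0006 0.0006] turn -0.1
floor n 7137 slopes deg x,y [ 0.81 -0.04] floor z at axis 0.0676 res 0.0007
rim n 2182 centre tool [0.0833 0.001 ] r 0.0498
world [0.5862 0.0247 0.0902]
blue [128.  27.] n 1276 mean [0.5004 0.0877] rect [499.2  88.5] [15.6 56.6] ax -35.6
```

View pics/hover.png

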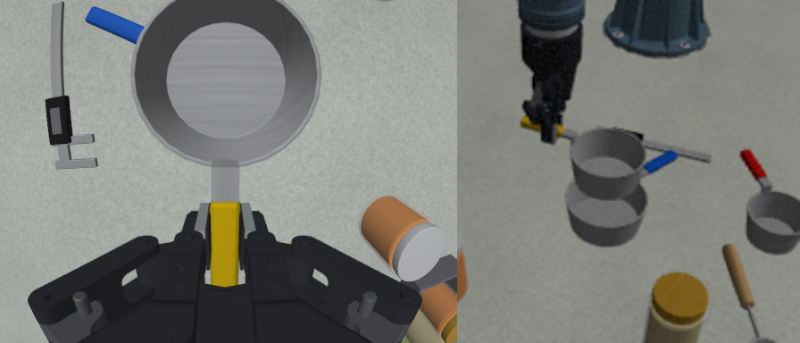

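Blue's sleeve at (128,27) in the wrist image puts its axis at (0.587,0.026). The held pan is at (0.586,0.025), so it is aligned and I can lower it.

{"op": "servo_tool", "data": {
  "series": "1 .001 0 .015 0 0 0; 1 .001 0 .03 0 0 0; 1 .001 0 .04 0 0 0; 1 .001 0 .05 0 0 0; 1 .001 0 .058 0 0 0; 1 .001 0 .065 0 0 0; 1 .001 0 .07 0 0 0; 1 .001 0 .073 0 0 0; 1 .001 0 .075 0 0 0; 1 .001 0 .075 0 0 0"
}}

```text
time_s: 6.42
eef_pos: [0.577, -0.0561, 0.0821]
eef_rot: [-0.0, 0.743, 0.669, -0.0]
wrist_force: [-0.2, -0.4, -1.8]
opening: 0.173
grasp_force: 61.1
```

{"op": "servo_tool", "data": {
  "series": "1 0 0 .002 0 0 0; 1 0 0 .004 0 0 0; 1 0 0 .005 0 0 0; 1 0 0 .006 0 0 0; 1 0 0 .006 0 0 0"
}}

```text
time_s: 6.83
eef_pos: [0.577, -0.0561, 0.0762]
eef_rot: [-0.0, 0.743, 0.669, -0.0]
wrist_force: [0.4, -0.7, -1.9]
opening: 0.168
grasp_force: 61.1
```

{"op": "servo_tool", "data": {
  "series": "1 0 0 .001 0 0 0; 1 0 0 .002 0 0 0; 1 0 0 .002 0 0 0"
}}

```text
time_s: 7.08
eef_pos: [0.5774, -0.0564, 0.0747]
eef_rot: [0.0, 0.743, 0.669, 0.0]
wrist_force: [-0.2, -1.9, -0.1]
opening: 0.172
grasp_force: 61.5
```

{"op": "servo_tool", "data": {
  "series": ".5 0 0 0 0 0 0; .3 0 0 0 0 0 0; 0 0 0 0 0 0 0; -.3 0 0 0 0 0 0; -.3 0 0 0 0 0 0; -.3 0 0 0 0 0 0; -.3 0 0 -.02 0 0 0; -.3 0 0 -.05 0 0 0; -.5 0 0 -.09 0 0 0; -1 0 0 -.13 0 0 0; -1 0 0 -.13 0 0 0"
}}

```text
time_s: 8.0
eef_pos: [0.5816, -0.0574, 0.2135]
eef_rot: [0.006, 0.743, 0.669, 0.004]
wrist_force: [1.1, 0.2, 1.4]
opening: 0.988
grasp_force: 0.0
```

```bash
python3 g.py 0.473 0.223 0.19 28; python3 wl.py yellow w4 .070;python3 wl.py blue w5 .066; python3 - <<'E'
from bench import ctrl
import cv2,numpy as np
a=cv2.imread("pics/w4.png");b=ctrl.camera("scene")["img"][...,::-1][90:290,200:400]
b=cv2.resize(b,(384,384))
cv2.imwrite("pics/placed.png",cv2.resize(np.hstack([a,b]),(800,343)))
E
```

```text
t 8.0 pos [ 0.5816 -0.0574  0.2135] beta 84.0 tilt z [ 0.0138 -0.0043 -0.9999] q [-0.3   0.23  1.63  0.    1.26 -0.2 ]
[ 0.2675 -0.1377  0.0208] turn 56.0
yellow [245. 198.] n 1061 mean [ 0.5766 -0.068 ] rect [576.4 -69.5] [59.9 15.6] ax -96.4
yellow [495. 329.] n 218 mean [ 0.9672 -0.347 ] rect [ 968.7 -347. ] [21.  94.7] ax -45.4
blue [146.  43.] n 982 mean [0.502  0.0867] rect [500.9  87.4] [15.4 61.3] ax -35.7
```

View pics/placed.png

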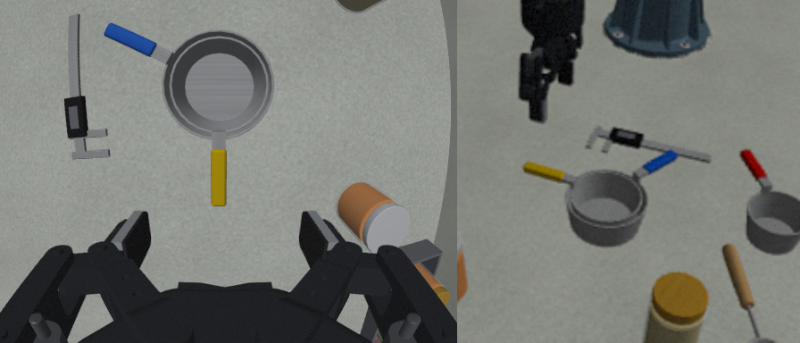

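The yellow pan is nested flat and concentric in the blue one, rims around (218,85). Handles are at -96.4° and 144.3°, with the nest axis at about (0.587,0.027). Now the red pan.

```bash
python3 g.py 0.475 0.226 0.18 28
```

```text
t 8.15 pos [ 0.5771 -0.0561  0.2046] beta 83.99 tilt z [ 1.e-03 -3.e-04 -1.e+00] q [-0.3   0.24  1.64  0.    1.26 -0.2 ]
[ 0.2699 -0.1311  0.0245] turn 56.0
```

{"op": "servo_tool", "data": {
  "series": "-1 .27 -.131 .024 0 0 56; -1 .27 -.131 .024 0 0 56; -1 .27 -.131 .024 0 0 56; -1 .27 -.131 .024 0 0 56; -1 .27 -.131 .024 0 0 56; -1 .27 -.131 .024 0 0 56; -1 .27 -.131 .024 0 0 56; -1 .27 -.131 .024 0 0 56; -1 .27 -.131 .024 0 0 56; -1 .27 -.131 .024 0 0 56; -1 .27 -.131 .024 0 0 56"
}}

```text
time_s: 9.07
eef_pos: [0.474, 0.226, 0.1786]
eef_rot: [0.0, 0.97, 0.243, -0.002]
wrist_force: [0.9, 0.6, 0.9]
opening: 0.998
grasp_force: 0.0
```

```bash
python3 wl.py red w6 .066; python3 g.py 0.475 0.226 0.07 28
```

```text
red [251. 204.] n 1332 mean [0.468  0.2236] rect [467.1 223.2] [60.4 15.2] ax -151.5
t 9.12 pos [0.4745 0.2256 0.179 ] beta 28.07 tilt z [-2.2e-03 -7.0e-04 -1.0e+00] q [ 0.22  0.16  1.8  -0.    1.19  1.3 ]
[ 9.00e-04 -1.00e-04  1.09e-01] turn 0.1
```

{"op": "servo_tool", "data": {
  "series": "-1 .001 -.001 .040 0 0 0; -1 .001 -.001 .075 0 0 0; -1 .001 -.001 .1 0 0 0; -1 .001 -.001 .109 0 0 0; -1 .001 -.001 .109 0 0 0; 1 .001 -.001 .109 0 0 0; 1 .001 -.001 .109 0 0 0; 1 .001 -.001 .109 0 0 0; 1 .001 -.001 .109 0 0 0; 1 .001 -.001 .109 0 0 0; 1 .001 -.001 .109 0 0 0; 1 .001 -.001 .109 0 0 0"
}}

```text
time_s: 10.12
eef_pos: [0.4759, 0.2277, 0.0721]
eef_rot: [-0.0, 0.97, 0.242, 0.001]
wrist_force: [-2.4, -0.2, 5.5]
opening: 0.17
grasp_force: 61.6
```

{"op": "servo_tool", "data": {
  "series": "1 0 0 -.005 0 0 0; 1 0 0 -.015 0 0 0; 1 0 0 -.035 0 0 0; 1 0 0 -.06 0 0 0; 1 0 0 -.085 0 0 0; 1 0 0 -.11 0 0 0; 1 0 0 -.115 0 0 0; 1 0 0 -.115 0 0 0"
}}

```text
time_s: 10.78
eef_pos: [0.4768, 0.2277, 0.1886]
eef_rot: [0.0, 0.97, 0.242, 0.002]
wrist_force: [-0.0, -0.8, -2.5]
opening: 0.174
grasp_force: 60.6
```

```bash
sed -i 's/^exp=.*/exp=float(sys.argv[2])/' held.py; python3 held.py .0425 .08; python3 g.py
```

```text
floor n 7111 slopes deg x,y [ 0.43 -0.08] floor z at axis 0.0688 res 0.0007
rim n 2644 centre tool [ 0.078  -0.0004] r 0.0418
world [0.5443 0.2644 0.1185]
t 10.83 pos [0.4756 0.2275 0.1866] beta 27.99 tilt z [ 1.2e-03  2.0e-04 -1.0e+00] q [ 0.22  0.15  1.79 -0.    1.2   1.3 ]
```

```bash
python3 g.py .57 .15 .19 112
```

```text
t 10.83 pos [0.4756 0.2275 0.1866] beta 27.99 tilt z [ 1.2e-03  2.0e-04 -1.0e+00] q [ 0.22  0.15  1.79 -0.    1.2   1.3 ]
[ 0.047   0.1127 -0.0033] turn -84.0
```

{"op": "servo_tool", "data": {
  "series": "1 .003 .007 -.003 0 0 -5; 1 .007 .017 -.003 0 0 -12; 1 .012 .028 -.003 0 0 -19; 1 .016 .038 -.003 0 0 -26; 1 .02 .048 -.003 0 0 -33; 1 .024 .058 -.003 0 0 -40; 1 .028 .068 -.003 0 0 -47; 1 .032 .078 -.003 0 0 -54; 1 .036 .088 -.003 0 0 -61; 1 .04 .097 -.003 0 0 -68; 1 .044 .106 -.003 0 0 -75; 1 .047 .113 -.003 0 0 -80"
}}

```text
time_s: 11.83
eef_pos: [0.5692, 0.149, 0.1865]
eef_rot: [-0.002, 0.586, 0.811, -0.001]
wrist_force: [0.3, -0.5, -2.0]
opening: 0.17
grasp_force: 60.6
```

```bash
python3 g.py .6583 .0587 .19 204
```

```text
t 11.83 pos [0.5692 0.149  0.1865] beta 108.32 tilt z [-4.1e-03 -5.0e-04 -1.0e+00] q [ 0.05  0.28  1.63 -0.    1.23 -0.27]
[-0.1137  0.0562 -0.0039] turn -95.7
```

{"op": "servo_tool", "data": {
  "series": "1 -.009 .004 -.004 0 0 -6; 1 -.018 .009 -.004 0 0 -13; 1 -.027 .013 -.004 0 0 -20; 1 -.036 .018 -.004 0 0 -27; 1 -.045 .022 -.004 0 0 -34; 1 -.054 .027 -.004 0 0 -41; 1 -.063 .031 -.004 0 0 -48; 1 -.072 .035 -.004 0 0 -55; 1 -.081 .04 -.004 0 0 -62; 1 -.09 .045 -.004 0 0 -69; 1 -.098 .048 -.004 0 0 -76; 1 -.105 .052 -.004 0 0 -82"
}}

```text
time_s: 12.83
eef_pos: [0.6509, 0.0654, 0.1901]
eef_rot: [-0.002, -0.09, 0.996, 0.0]
wrist_force: [-0.1, 0.4, -1.2]
opening: 0.172
grasp_force: 60.6
```

```bash
python3 g.py .6583 .0587 .165 204
```

```text
t 12.83 pos [0.6509 0.0654 0.1901] beta -169.69 tilt z [-4.4e-03  3.0e-04 -1.0e+00] q [-0.08  0.42  1.45 -0.    1.28 -1.83]
[-0.0062 -0.0079  0.0251] turn -373.7
```

{"op": "servo_tool", "data": {
  "series": "1 -.003 -.004 .005 0 0 -6; 1 -.005 -.006 .01 0 0 -12; 1 -.006 -.008 .018 0 0 -13.5; 1 -.006 -.008 .023 0 0 -13.5; 1 -.006 -.008 .025 0 0 -13.5; 1 -.006 -.008 .025 0 0 -13.5"
}}

```text
time_s: 13.33
eef_pos: [0.6579, 0.0593, 0.1659]
eef_rot: [-0.002, -0.203, 0.979, 0.001]
wrist_force: [0.1, 0.3, -1.9]
opening: 0.174
grasp_force: 60.6
```

```bash
python3 g.py .6583 .0587 .165 -156;python3 held.py .0425 .08; python3 wl.py blue w7 .066; python3 wl.py yellow w8 .07;python3 - <<'E'
from bench import ctrl
import cv2,numpy as np
a=cv2.imread("pics/w8.png");b=ctrl.camera("scene")["img"][...,::-1][90:290,200:400]
b=cv2.resize(b,(384,384))
cv2.imwrite("pics/hover2.png",cv2.resize(np.hstack([a,b]),(800,343)))
E
```

```text
t 13.33 pos [0.6579 0.0593 0.1659] beta -156.58 tilt z [-3.8e-03  4.0e-04 -1.0e+00] q [-0.09  0.45  1.45  0.    1.24 -2.07]
[-0.0001 -0.0007  0.0009] turn -0.6
floor n 7123 slopes deg x,y [0.34 0.09] floor z at axis 0.0688 res 0.0007
rim n 2560 centre tool [ 0.0767 -0.    ] r 0.0418
world [0.5879 0.0287 0.0988]
blue [365.  34.] n 1323 mean [0.5025 0.0867] rect [501.3  87.6] [15.5 61.1] ax -35.3
yellow [140.  40.] n 1361 mean [ 0.5766 -0.0681] rect [576.4 -69.4] [60.3 15.4] ax 83.6
yellow [437. 280.] n 248 mean [0.662  0.2632] rect [660.2 270.1] [30.7 53.9] ax -23.1
```

View pics/hover2.png

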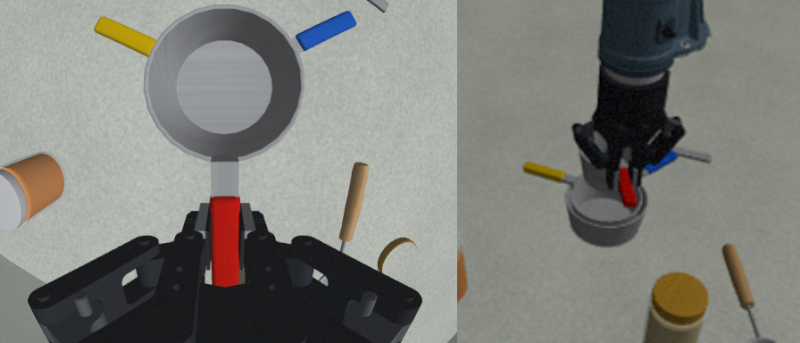

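The red pan is over the nest within 2 mm, with the handles well fanned: yellow at (120,35), blue at (327,30), red at the bottom. Lowering it.

{"op": "servo_tool", "data": {
  "series": "1 .001 -.001 .015 0 0 0; 1 .001 -.001 .03 0 0 0; 1 .001 -.001 .042 0 0 0; 1 .001 -.001 .052 0 0 0; 1 .001 -.001 .06 0 0 0; 1 .001 -.001 .067 0 0 0; 1 .001 -.001 .072 0 0 0; 1 .001 -.001 .076 0 0 0; 1 .001 -.001 .079 0 0 0; 1 .001 -.001 .079 0 0 0; 1 .001 -.001 .079 0 0 0"
}}

```text
time_s: 14.45
eef_pos: [0.6588, 0.0578, 0.0895]
eef_rot: [0.0, -0.204, 0.979, -0.0]
wrist_force: [1.0, 0.6, -2.2]
opening: 0.169
grasp_force: 60.6
```

{"op": "servo_tool", "data": {
  "series": "1 0 0 .002 0 0 0; 1 0 0 .004 0 0 0; 1 0 0 .006 0 0 0; 1 0 0 .007 0 0 0; 1 0 0 .008 0 0 0; 1 0 0 .008 0 0 0; 1 0 0 .008 0 0 0"
}}

```text
time_s: 15.03
eef_pos: [0.6587, 0.0577, 0.0813]
eef_rot: [-0.0, -0.203, 0.979, 0.0]
wrist_force: [0.2, 0.6, -2.4]
opening: 0.171
grasp_force: 60.6
```

{"op": "servo_tool", "data": {
  "series": "1 0 0 .001 0 0 0; 1 0 0 .002 0 0 0; 1 0 0 .002 0 0 0"
}}

```text
time_s: 15.28
eef_pos: [0.6593, 0.0578, 0.0803]
eef_rot: [0.001, -0.204, 0.979, -0.0]
wrist_force: [-0.9, 0.9, 4.2]
opening: 0.172
grasp_force: 61.4
```

Contact felt (4.2 N). Releasing and rising.

{"op": "servo_tool", "data": {
  "series": ".5 0 0 0 0 0 0; .3 0 0 0 0 0 0; 0 0 0 0 0 0 0; -.3 0 0 0 0 0 0; -.3 0 0 0 0 0 0; -.3 0 0 0 0 0 0; -.3 0 0 -.02 0 0 0; -.3 0 0 -.05 0 0 0; -.5 0 0 -.09 0 0 0; -1 0 0 -.13 0 0 0; -1 0 0 -.14 0 0 0; -1 0 0 -.14 0 0 0"
}}

```text
time_s: 16.28
eef_pos: [0.6614, 0.0576, 0.2251]
eef_rot: [0.005, -0.204, 0.979, -0.001]
wrist_force: [0.6, 0.2, -0.3]
opening: 1.002
grasp_force: 0.0
```

```bash
for a in "red .074" "yellow .07" "blue .066"; do set -- $a; python3 wl.py $1 f$1 $2; done; python3 - <<'E'
from bench import ctrl
import cv2,numpy as np
a=cv2.imread("pics/fred.png");b=ctrl.camera("scene")["img"][...,::-1][90:290,200:400]
b=cv2.resize(b,(384,384))
cv2.imwrite("pics/final.png",cv2.resize(np.hstack([a,b]),(800,343)))
E
```

```text
red [254. 192.] n 979 mean [0.6691 0.0622] rect [669.5  62.4] [59.8 14.5] ax 23.6
yellow [162.  51.] n 973 mean [ 0.5766 -0.0682] rect [576.5 -69.2] [61.1 15.4] ax 83.5
yellow [420. 261.] n 178 mean [0.6657 0.2734] rect [664.6 277.8] [27.5 52.5] ax -19.6
yellow [297. 315.] n 223 mean [0.7822 0.1674] rect [782.4 166.6] [17.9 58.7] ax 96.8
blue [347.  47.] n 931 mean [0.502 0.087] rect [501.1  87.6] [15.1 61. ] ax -35.4
blue [403. 363.] n 1023 mean [0.8186 0.3748] rect [817.1 381.5] [145.8  42.4] ax 71.8
```

View pics/final.png

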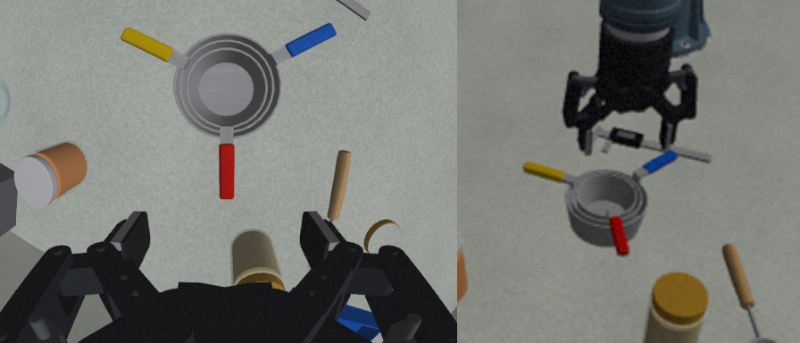

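The three rims are concentric around (227,85) and the handles sit about 120° apart, with the gripper clear. Handing in.

```bash
python3 -c "
from bench import ctrl
print(ctrl.hand_in())"
```

```text
the job is handed in; nothing more can be done
None
```

The job is handed in at about 16.5 s: the last pictures show the yellow pan in the blue and the red pan in the yellow, concentric with handles about 120° apart, the large pan unmoved and nothing else seen disturbed; no verdict came back.

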